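Reverse the strip-down row for reassembly

ROBOT

A 7-joint arm with a two-finger parallel gripper is mounted at the origin on a cart in front of the work surface, level with it; the furniture and walls round the work are solid. World frame = base frame: x ahead of the robot, y to its left, z up, the work surface at z = 0. Lengths are in m, angles in rad, forces in N, time in s.
With the tool pointing down it reaches from about 0.425 to 0.95 m from the base axis. Payload 4.7 kg.
Tool frame: the origin (TCP) lies at the very end of the fingers, on their centre line; the grasp point (between the pads) lies 19 mm behind it; z points along the fingers, y is the line along which they close (so a half turn about z gives the same grasp; the last joint's range is limited). The gripper opens to 85 mm and grips with 20 to 120 N. Pads are 22 mm wide; open, the fingers measure 114 mm over their backs; the gripper's body (76 mm by 85 mm) begins 54 mm behind the grasp point. The pads swing forward as they close: fully open they stand 13 mm farther back than shut.
Start: joints at [1.183, 0.469, -0.049, 1.532, 0.024, 1.141, -0.082], TCP at [0.237, -0.632, 0.231] pointing down, gripper open.
Joint ranges: [-2.59, 2.59], [-0.33, 1.99], [-1.39, 1.29], [0.1, 2.45], [-1.04, 4.18], [0.21, 1.99], [-2.66, 2.66]. Speed limits (rad/s): [2.57, 2.57, 3.14, 3.14, 3.14, 3.14, 3.14].

INTERFACE

Orientations are given as a unit quaternion [w, x, y, z].
In Python, from station import manip gives the robot as it stands. The module is installed in compiled form; this text tells all that it offers. Calls block until the motion is done:
- manip.movep(position, orientation): joint-space move of the TCP to a pose.
- manip.movel(position, orientation=None, v=0.15, guard=None): straight line of the TCP; orientation=None keeps the orientation; v is the mean speed in m/s. With guard (N) it stops when the force on the tool has changed by that much, and returns True; else False.
- manip.movej(angles): joint-space move.
- manip.ungrasp() and manip.close_gripper(grip_force=None): open the fingers fully, or close them until they stop; grip_force is the grip in N (None keeps the last).
- manip.hold(seconds).
- manip.inverse_kinematics(position, orientation): joint angles nearest the present ones, or None.
- manip.state(): the state.
- manip.grab_frame(name): name is "side" or "top" or "wrist"; returns a dict with "pixels" (420x560x3 uint8, red, green, blue), "z_map" (420x560 float32, m along the optical axis (not along the pixel's ray), 0 where there is no reading), "fx", "fy", "cx", "cy" (pixels), "extrinsics" (4x4, takes a point from camera to world coordinates); the wrist camera has in their place "tool_from_camera" (4x4, takes a point from camera to tool coordinates, whose origin is the TCP and whose axes are the flange's). Camera axes: x right, y down, z forward; pixel columns grow to the right and rows downward; lengths in m; the calibration is good to about 2 mm. A picture is of the moment at which its call begins: read the wrist's pose just before it.
A pose or a line that the arm cannot do raises manip.MotionError and nothing moves.
- manip.close_job(): hands the job in; it is judged then, once.
The state is a dict: "time": time; "q": joint angles; "dq": joint speeds; "tau": joint torques, N m; "position": TCP position; "ee_rot": TCP orientation; "force": force on the tool from outside, world axes, zero at the start; "ft_torque": the same for the moment, N m; "opening": finger opening in m; "grip_force": force on a finger pad.
Only numpy, scipy, OpenCV 4.12 (cv2) and the standard library are available. Lean on these libraries where they do the work, as an engineer would, in place of code of your own. Each camera call takes 0.05 s, during which the arm holds its last target. There are 200 camera calls.

TASK

The four parts in the rack with the rubber pads stand in the order in which they came off the machine. Move them all to the empty rack in the reverse order, ready for reassembly, one to a bay, so that the part that was leftmost ends up in the rightmost bay and so on. Leave every part standing upright in its bay, on the same end as now, and let go of it.

Things in the scene. Friction and masses are not known exactly. Their poses are not given: they have to be found in the camera images.
- full_rack: Low grey plastic rack that holds the four parts at the start, a rubber pad in each bay; fixed, same shape, size, origin and axes as empty_rack (bay centres at x 0, y 84, 28, -28, -84 mm). It stands either nearer to the robot or farther than the empty one; both rows run left to right, turned up to 7 degrees.
- empty_rack: Grey plastic rack, fixed, empty, no pads. 60 mm deep (x), 228 long (y), plus a 12 mm lug at each end. Row of 4 bays, 52 x 52 mm inside; walls 4 thick, tops 12 above the plywood board it stands on (board top at z 66), bay floors 4 above it. Origin: centre of underside; x away from the robot, y along the row to its left, z up. Bay centres x 0, y 84, 28, -28, -84 mm.
- long_nut: Long hexagonal coupling nut of bright steel, standing upright, 50 mm high, 36 mm across flats, 42 mm across corners. Origin: centre of its underside; z up its axis; one pair of flats faces along its x axis, which at the start lies across the rack (parallel to the rack's x within about 9 degrees).
- sleeve: Plain round spacer sleeve (tube) of aluminium, standing upright, 32 mm outside and 24 mm inside diameter, 60 mm high, the tallest. Origin: centre of its underside; z up its axis.
- bush: Brass flanged bush, standing on its flange: flange 42 mm diameter and 7 mm thick, above it a round neck of 28 mm diameter with a bore; 46 mm high in all. Origin: centre of the flange's underside; z up its axis.
- pulley: Dark steel ribbed belt pulley, standing on end: cylinder of 42 mm diameter and 44 mm high with fine grooves round it. Origin: centre of its underside; z up its axis.
- pad_long_nut: Black rubber pad, 48 x 48 x 2 mm, fixed on the floor of the bay of full_rack in which the long nut stands at the start; it stays there, so it still shows that bay after the part has gone. Origin: centre of its underside, on the bay floor; axes parallel to those of full_rack.
- pad_sleeve: Black rubber pad, 48 x 48 x 2 mm, fixed on the floor of the bay of full_rack in which the sleeve stands at the start; it stays there, so it still shows that bay after the part has gone. Origin: centre of its underside, on the bay floor; axes parallel to those of full_rack.
- pad_bush: Black rubber pad, 48 x 48 x 2 mm, fixed on the floor of the bay of full_rack in which the flanged bush stands at the start; it stays there, so it still shows that bay after the part has gone. Origin: centre of its underside, on the bay floor; axes parallel to those of full_rack.
- pad_pulley: Black rubber pad, 48 x 48 x 2 mm, fixed on the floor of the bay of full_rack in which the pulley stands at the start; it stays there, so it still shows that bay after the part has gone. Origin: centre of its underside, on the bay floor; axes parallel to those of full_rack.

How it is judged:
By the outcome, as a careful person would: the job done as asked, in the order asked, and still so for the second after the job is handed in, with the robot touching nothing.
It also fails if it takes over 77 s, if anything falls off the work surface, if the arm or the gripper's body presses on something with over 40 N, if the wrist force passes 120 N, or if a joint passes its speed limit or range.

## Working session

There is one attempt and no reset: what is moved stays moved. The work goes in short steps, each a Python script; the robot and the scene stay as the last script left them, time stands still between calls to the robot, and variables do not carry over. Pictures are saved under pics/ and viewed, at most 14 in all, crops included, and the job is handed in when it is done.

```bash
mkdir -p pics; ls; python3 - <<'E'
from station import manip
import cv2,numpy as np
for n in("top","side"):
    f=manip.grab_frame(n); cv2.imwrite(f"pics/{n}0.png",f["pixels"][:,:,::-1])
    np.savez(f"{n}0.npz",**f)
    print(n,f["fx"],f["cx"],f["cy"],np.round(f["extrinsics"],3).tolist())
s=manip.state();print(s["time"],s["ee_rot"],s["position"],s["opening"])
E
```

```text
pics
top 481.7579576244881 280.0537742586717 205.79496829407327 [[-0.005, -0.987, 0.163, 0.409], [-1.0, 0.003, -0.017, -0.122], [0.017, -0.163, -0.986, 0.947], [0.0, 0.0, 0.0, 1.0]]
side 435.5877415267217 279.4723111853014 214.85382155575743 [[0.988, -0.039, 0.151, 0.398], [-0.155, -0.366, 0.918, -0.905], [0.02, -0.93, -0.367, 0.44], [0.0, 0.0, 0.0, 1.0]]
0.1 [-8.73436596e-04  9.83952101e-01  1.78430574e-01 -1.76566512e-04] [ 0.23684962 -0.63150523  0.23036298] 0.08574483569786095
```

View pics/top0.png

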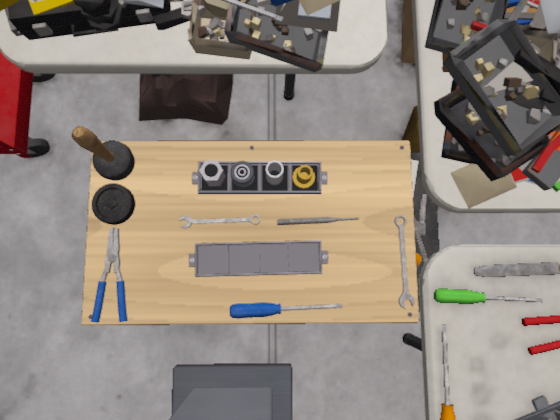

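View pics/side0.png

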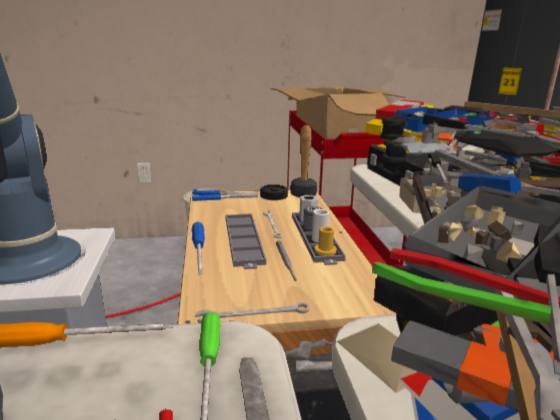

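The top view shows the full rack far away, row ≈177: nut (212,170), pulley (243,175), sleeve (275,170), bush (304,177). The empty rack is nearer, centred at about (258,258). A mallet stands to the left at (110,155) with its handle up. The side view confirms the order.

```bash
cat > h.py <<'E'
import numpy as np,cv2
def cloud(f,T):
    v,u=np.mgrid[:420,:560]; z=f["z_map"]
    P=np.stack([(u-f["cx"])*z/f["fx"],(v-f["cy"])*z/f["fy"],z],-1)
    return P@T[:3,:3].T+T[:3,3]
def plane(f,T,uv,z):
    uv=np.asarray(uv,float).reshape(-1,2)
    d=np.c_[(uv[:,0]-f["cx"])/f["fx"],(uv[:,1]-f["cy"])/f["fy"],np.ones(len(uv))]@T[:3,:3].T
    return T[:3,3]+d*((z-T[2,3])/d[:,2])[:,None]
E
python3 - <<'E'
from h import *
f=dict(np.load("top0.npz"));T=f["extrinsics"];C=cloud(f,T);px=f["pixels"].astype(int)
hsv=cv2.cvtColor(f["pixels"],cv2.COLOR_RGB2HSV)
print("board z",[np.round(C[r,c],3).tolist() for r,c in((280,200),(150,350),(240,360))], "px",px[258,250],px[165,228],px[258,192])
# racks: non-wood (low saturation) blobs
m=((hsv[...,1]<70)).astype(np.uint8)
m[:145]=0;m[320:]=0;m[:,:150]=0;m[:,345:]=0
for name,(a,b) in dict(full=(145,205),empty=(232,285)).items():
    k=np.zeros_like(m);k[a:b]=m[a:b]
    if name=="full": k[145:205,200:318]|=0
    cs,_=cv2.findContours(k,0,2);c=max(cs,key=cv2.contourArea)
    w=plane(f,T,c,.078)[:,:2];r=cv2.minAreaRect((w*1000).astype(np.float32))
    print(name,cv2.boundingRect(c),np.round(r[0],1),np.round(r[1],1),round(r[2],2))
for n,(u,v) in dict(nut=(212,170),pul=(243,175),slv=(275,170),bush=(304,177)).items():
    W=C[v-25:v+25,u-14:u+15].reshape(-1,3);W=W[(W[:,2]>.1)&(W[:,2]<.14)];zt=np.percentile(W[:,2],95)
    t=W[W[:,2]>zt-.005];print(n,"top",round(zt,4),"ctr",np.round((t.min(0)+t.max(0))/2,4),"ext",np.round(t.max(0)-t.min(0),4),len(t))
W=C[100:200,60:150].reshape(-1,3);W=W[W[:,2]>.08];print("mallet",W.min(0),W.max(0))
s=np.load("side0.npz");S=cloud(dict(s),s["extrinsics"])
W=S[120:195,285:325].reshape(-1,3);W=W[(W[:,2]>.08)&(W[:,0]<.9)&(W[:,1]<.4)];print("mallet side",W.min(0),W.max(0))
E
python3 -c "
import cv2;i=cv2.imread('pics/top0.png')[140:290,180:340];cv2.imwrite('pics/top0c.png',cv2.resize(i,None,fx=4.5,fy=4,interpolation=2))"
```

```text
board z [[0.42, 0.008, 0.068], [0.662, -0.27, 0.066], [0.491, -0.284, 0.067]] px [131 125 131] [122 118 124] [163 159 164]
full (192, 160, 136, 34) [607.9 -99.6] [249.4  62.4] 89.88
empty (189, 240, 139, 37) [458.1 -97.5] [ 60.7 248.1] 1.22
nut top 0.1244 ctr [ 0.61   -0.0156  0.1229] ext [0.0361 0.0386 0.0067] 351
pul top 0.1186 ctr [ 0.6083 -0.0694  0.1171] ext [0.0389 0.039  0.0069] 376
slv top 0.1332 ctr [ 0.6099 -0.1268  0.1314] ext [0.0311 0.0296 0.0065] 121
bush top 0.1195 ctr [ 0.607  -0.1809  0.1183] ext [0.0259 0.0251 0.0071] 106
mallet [ 0.40914145 -0.12166803  0.08006599] [0.67135632 0.20140456 0.94709004]
mallet side [ 0.39810459 -0.90478069  0.08034379] [0.66857254 0.19495045 0.44001866]
```

View pics/top0c.png

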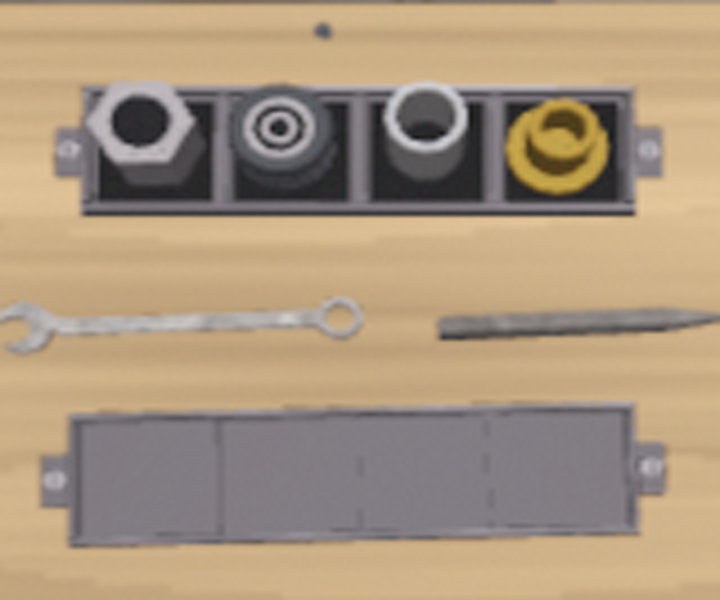

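```bash
cat >> h.py <<'E'
from scipy.spatial.transform import Rotation as R
def quat(deg,flip=1):   # tool y along world +x*flip turned by deg
    a=np.radians((90*flip+deg)/2); return [0,float(np.cos(a)),float(np.sin(a)),0]
def wristT(manip,f,s):
    q=s["ee_rot"];T=np.eye(4);T[:3,:3]=R.from_quat([q[1],q[2],q[3],q[0]]).as_matrix();T[:3,3]=s["position"]
    return T@f["tool_from_camera"]
E
python3 - <<'E'
from h import *
from station import manip
np.set_printoptions(precision=3,suppress=True)
best=None
for fl in(1,-1):
    for p in((.608,-.016,.25),(.608,-.184,.088),(.456,-.0135,.088),(.46,-.1815,.2),(.54,-.1,.3)):
        print(fl,p,manip.inverse_kinematics(list(p),quat(0,fl)))
s=np.load("side0.npz");S=cloud(dict(s),s["extrinsics"]);z=s["z_map"]
print("handle top",S[128:150:4,305])
E
```

```text
1 (0.608, -0.016, 0.25) [ 0.46   0.427 -0.685  1.648  0.288  1.17  -0.294]
1 (0.608, -0.184, 0.088) [ 0.588  0.609 -0.509  1.74   0.367  0.889 -0.079]
1 (0.456, -0.0135, 0.088) [ 0.47   0.385 -0.639  2.147  0.351  0.711 -0.404]
1 (0.46, -0.1815, 0.2) [ 0.75   0.253 -0.537  1.965  0.157  0.964  0.137]
1 (0.54, -0.1, 0.3) [ 0.616  0.266 -0.623  1.717  0.165  1.212 -0.049]
-1 (0.608, -0.016, 0.25) [ 0.738  0.612 -1.175  1.634  0.583  1.295  2.603]
-1 (0.608, -0.184, 0.088) [-0.47   0.841  1.106  1.804 -0.862  1.071 -2.176]
-1 (0.456, -0.0135, 0.088) [-0.91   0.545  1.118  2.216 -0.706  0.801 -2.463]
-1 (0.46, -0.1815, 0.2) [-0.605  0.354  1.128  2.031 -0.384  0.989 -2.426]
-1 (0.54, -0.1, 0.3) [-0.835  0.414  1.28   1.789 -0.418  1.255 -2.585]
handle top [[0.633 0.158 0.245]
 [0.632 0.153 0.235]
 [0.633 0.158 0.225]
 [0.633 0.153 0.216]
 [0.633 0.154 0.205]
 [0.634 0.154 0.195]]
```

```bash
python3 - <<'E'
from h import *
from station import manip
np.set_printoptions(precision=3,suppress=True)
manip.movep([.56,-.1,.32],quat(0))
s=manip.state();f=manip.grab_frame("wrist");T=wristT(manip,f,s)
np.savez("w1.npz",T=T,**f);cv2.imwrite("pics/w1.png",f["pixels"][:,:,::-1])
print(s["time"],s["position"],T,f["fx"])
E
```

```text
2.3417 [ 0.56  -0.102  0.32 ] [[ 1.    -0.001 -0.001  0.56 ]
 [-0.002 -0.95  -0.311 -0.022]
 [-0.001  0.311 -0.95   0.462]
 [ 0.     0.     0.     1.   ]] 371.5345340406549
```

View pics/w1.png

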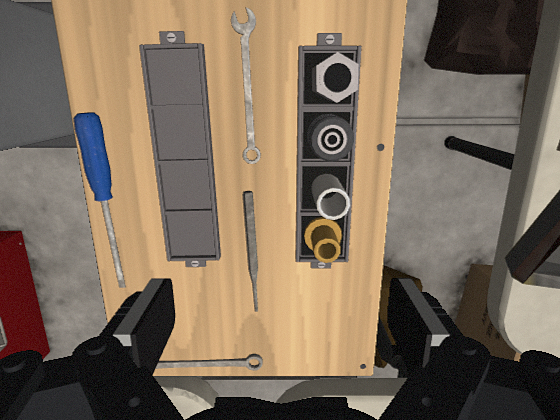

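The wrist view shows both racks clear of the fingers. In the empty one, the lug screws are at (171,38) and (195,263). The part tops in the full one are nut (338,77), pulley (331,140), sleeve (333,204) and bush (327,249).

```bash
python3 - <<'E'
from h import *
np.set_printoptions(precision=4,suppress=True)
f=dict(np.load("w1.npz"));T=f["T"];C=cloud(f,T);hsv=cv2.cvtColor(f["pixels"],cv2.COLOR_RGB2HSV)
print("board",C[60,220],C[240,230],"empty walls z")
m=(hsv[...,1]<60).astype(np.uint8)
for n,(a,b) in dict(empty=(125,225),full=(280,372)).items():
    k=np.zeros_like(m);k[25:275,a:b]=m[25:275,a:b]
    k=cv2.morphologyEx(k,cv2.MORPH_OPEN,np.ones((3,3)))
    c=max(cv2.findContours(k,0,2)[0],key=cv2.contourArea)
    for z in (.078,.070):
        w=plane(f,T,c,z)[:,:2];r=cv2.minAreaRect((w*1000).astype(np.float32));print(n,z,np.round(r[0],1),np.round(r[1],1),round(r[2],2))
print("screws(z~.074): empty",plane(f,T,[(171,38),(195,263)],.074),"full",plane(f,T,[(330,40),(321,265)],.074))
for n,uv,z,d in(("nut",(338,77),.122,.036),("pul",(331,140),.116,.042),("slv",(333,204),.132,.032),("bush",(327,249),.118,.028)):
    W=C[uv[1]-30:uv[1]+30,uv[0]-35:uv[0]+35].reshape(-1,3);p=plane(f,T,uv,z)[0]
    t=W[(abs(W[:,2]-z)<.006)&(np.hypot(*(W[:,:2]-p[:2]).T)<.03)]
    h=cv2.minAreaRect((t[:,:2]*1000).astype(np.float32))
    print(n,p[:2],"cloud",(t.min(0)+t.max(0))[:2]/2,np.ptp(t,axis=0),np.median(t[:,2]),h)
E
```

```text
board [0.4991 0.0034 0.0638] [ 0.5008 -0.19    0.0654] empty walls z
empty 0.078 [457.9 -94.6] [ 61.1 245.2] 1.2
empty 0.07 [455.8 -96.1] [ 62.3 250.3] 1.2
full 0.078 [606.  -96.2] [244.3  59.3] 89.92
full 0.07 [607.  -97.7] [249.4  60.5] 89.92
screws(z~.074): empty [[ 0.4549  0.0224  0.074 ]
 [ 0.4604 -0.2151  0.074 ]] full [[ 0.6068  0.0204  0.074 ]
 [ 0.6058 -0.2178  0.074 ]]
nut [ 0.609  -0.0141] cloud [ 0.608  -0.0145] [0.0362 0.0406 0.0076] 0.12197229073597199 ((607.9371337890625, -14.547723770141602), (35.87596130371094, 40.68983840942383), 2.464404821395874)
pul [ 0.606  -0.0688] cloud [ 0.6062 -0.0682] [0.0411 0.0416 0.0086] 0.11563753153079898 ((606.4832153320312, -67.9767074584961), (40.96424102783203, 40.929176330566406), 46.152992248535156)
slv [ 0.6081 -0.1257] cloud [ 0.6078 -0.1255] [0.0309 0.0313 0.0071] 0.13102502001058036 ((607.7301635742188, -125.33245086669922), (30.982133865356445, 30.59844970703125), 46.95176696777344)
bush [ 0.6061 -0.1777] cloud [ 0.6054 -0.1791] [0.0267 0.0273 0.0068] 0.11694460962350631 ((605.3867797851562, -179.1797637939453), (27.395160675048828, 26.587295532226562), 88.39373016357422)
```

```bash
cat > go.py <<'E'
from h import *
from station import manip
C=np.array([.4577,-.0965]);TH=1.25;t=np.radians(TH)
def bay(y): return C+y*np.array([-np.sin(t),np.cos(t)])
# name: pick x,y, TCP z, yaw, target bay y, width
J=dict(nut=(.608,-.0147,.084,2.5,-84,.036),pulley=(.607,-.0687,.084,0,-28,.042),
       sleeve=(.608,-.126,.094,0,28,.032),bush=(.606,-.1795,.085,0,84,.028))
def run(n):
    x,y,z,yaw,by,w=J[n];H=.18
    manip.movep([x,y,H],quat(yaw)); manip.movel([x,y,z],v=.15)
    manip.close_gripper(60); o=manip.state(); print(n,"grip",o["opening"],o["grip_force"],round(o["time"],1))
    if abs(o["opening"]-w)>.004: print("BAD GRIP");return False
    manip.movel([x,y,H],v=.2); b=bay(by/1000)
    manip.movep([b[0],b[1],H],quat(TH)); manip.movel([b[0],b[1],z+.004],v=.15)
    g=manip.movel([b[0],b[1],z-.004],v=.02,guard=4); s=manip.state()
    print(" open",s["opening"],"touch",g,"dz",s["position"][2]-z,"F",np.round(s["force"],1))
    manip.ungrasp(); manip.movel([b[0],b[1],H],v=.2); print(" t",round(manip.state()["time"],1)); return True
E
python3 - <<'E'
from go import *
run("nut")
s=manip.state();f=manip.grab_frame("wrist");cv2.imwrite("pics/w2.png",f["pixels"][:,:,::-1])
E
```

```text
nut grip 0.035323439352227905 60.68304449028801 4.4
 open 0.034983436505811455 touch True dz -0.001326937832883554 F [0.  0.1 4.1]
 t 8.3
```

View pics/w2.png

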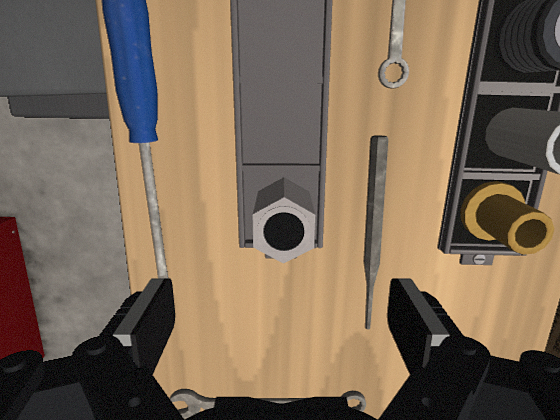

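The nut stands upright in the rightmost bay, with its top at (284,230). The touch height matches the bay floor, so I'll go on with the rest.

```bash
python3 - <<'E'
from go import *
for n in("pulley","sleeve","bush"):
    if not run(n): break
else:
    manip.movep([.56,-.1,.32],quat(0))
    s=manip.state();f=manip.grab_frame("wrist");np.savez("w3.npz",T=wristT(manip,f,s),**f)
    cv2.imwrite("pics/w3.png",f["pixels"][:,:,::-1]);print(s["time"])
E
```

```text
pulley grip 0.04051180984762778 60.84445238113403 10.4
 open 0.04075486095435242 touch True dz -0.0010714066355452245 F [-0.5 -0.6  5.1]
 t 13.9
sleeve grip 0.031299544963691445 59.287716429680586 15.9
 open 0.03149263730977274 touch True dz -0.0012527779358174895 F [-0.1 -1.   4.7]
 t 19.4
bush grip 0.026887816807970047 58.8207882642746 21.5
 open 0.02710935151408552 touch True dz -0.001385588995264142 F [-0.2 -0.4  5. ]
 t 25.4
26.175
```

View pics/w3.png

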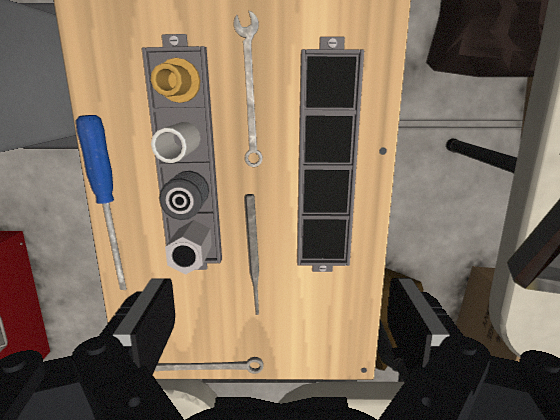

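The four parts stand in the near rack, left to right: bush (172,78), sleeve (173,145), pulley (180,200), nut (184,256). The far rack is empty. I'll check heights and centring, then hand in.

```bash
python3 - <<'E'
from go import *
f=dict(np.load("w3.npz"));P=cloud(f,f["T"]);ok=True
for n,uv,z in(("bush",(172,78),.116),("sleeve",(173,145),.130),("pulley",(180,200),.114),("nut",(184,256),.120)):
    W=P[uv[1]-30:uv[1]+30,uv[0]-32:uv[0]+32].reshape(-1,3);W=W[(abs(W[:,2]-z)<.005)&(np.hypot(*(W[:,:2]-bay(J[n][4]/1000)).T)<.035)]
    e=(W.min(0)+W.max(0))[:2]/2-bay(J[n][4]/1000);print(n,np.median(W[:,2]).round(4),np.round(e*1000,1))
    ok&=len(W)>50 and abs(e).max()<.0045
print(ok)
if ok: print(manip.close_job())
E
```

```text
bush 0.1151 [ 0.3 -0.3]
sleeve 0.1291 [0.7 0.2]
pulley 0.1136 [0.6 0.4]
nut 0.1198 [0.4 0.3]
True
the job is handed in; nothing more can be done
None
```

All four parts now stand upright and released in the empty rack in reverse order (left to right: bush, sleeve, pulley, nut), each measured within 1 mm of its bay centre, and the job was handed in at about 26 s.

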